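Draw a circuit board from its rack and show its label to the reader

TASK

Draw the green circuit board with the frosted, notched end straight up out of its slot in the blue rack, gripping it only by its green part. Turn it so that the label faces upward at a slant, square to the reader's lens, with the middle of the label at the reader's reading spot (in front of the lens), and finish while still holding it there, still. Do not touch the reader, and leave the two grey blank boards and the screwdriver as they are.

Things in the scene. Friction and masses are not known exactly. Their poses are not given: they have to be found in the camera images.
- board: Upright plate 120 long (x) x 8 thick (y) x 85 mm tall (z, up), 0.1 kg, origin at its centre, 50.5 mm above the table. Green from x = -60 to +15 mm: grip it there by its faces at the top edge. Frosted from +15 to +60 mm, with a 14 mm notch in the upper +x corner. Label on the +y face only: seen upright, notch top left = label side, top right = back. In any of the slots, facing any way.
- board_label: The frosted end of the board, fixed to it, axes parallel to the board's. Origin at its middle, 37.5 mm from the board's centre along the board's +x. The label, white with an orange band and black bars, 37 x 44 mm, is on its +y face: the label faces along +y. Fingers must not touch this part.
- rack: Blue rack, fixed, 150 (x) x 172 mm (y), at any yaw; origin at the centre of its underside. Floor 8 mm thick. Three slots along x at y = -65, 0, +65 mm, each only two U-shaped end guides, 11 mm wide inside, from 48 to 69 mm either side of the middle, reaching 53 mm above the table; between them a board is free on both faces.
- blank_a: Grey blank board without notch or label, loose in another slot, 120 x 8 x 55 mm, top 63 mm above the table. Origin at its centre. Leave it.
- blank_b: The second grey blank board, the same, in the remaining slot. Leave it.
- reader: Label reader, fixed: grey base 110 x 120 x 14 mm, an aluminium post 10 mm in radius and 345 mm tall in its middle, and a head reaching out from the post towards the robot. Origin on the table straight below the lens; the post stands 84 mm from it along +x, and -x points roughly towards the robot. Do not touch it.
- reader_head: Head of the reader, grey, 56 x 70 x 40 mm, with a round black lens. Origin at the middle of the lens, about 306 mm above the table. Its z axis is the viewing direction, out of the lens, 45 degrees downward towards the robot; the housing extends 50 mm behind the lens.
- reader_spot (a point): The reading spot, an empty point in the air: 150 mm straight out from the lens along its viewing direction, 200 mm above the table, 106 mm nearer the robot than the lens (the reader's -x) and 190 mm from the post's axis.
- driver: Screwdriver, 160 mm long, lying loose on the table, red handle. Leave it.
- screw_tray: Grey screw tray, fixed, 160 x 240 mm, 35 mm tall, origin at the centre of its underside.
Not all that is in view belongs to the job. There is more than one size of the board; the job needs the smallest.

How it is judged:
On the way:
1. the board is drawn up out of its slot, upright (within 20 degrees) above the rack, clear of the guides (z of board in the frame of rack above 0.096 m and angle between board's own z axis and vertical below 0.35 rad and horizontal distance between board and rack below 0.11 m and contact force between the fingers and board above 1 N), for 0.05 s.
At the end, for the whole second after the job is handed in: The fingers hold the board in the air (centre over 120 mm above the table, touching neither rack nor reader), at rest, the middle of its frosted end within 35 mm of the reading spot, the labelled face upward and within 24 degrees of square to the lens (distance between board_label and reader_spot below 0.035 m and angle between the y axis of board_label and the z axis of reader_head, either way round below 0.42 rad and angle between board_label's own y axis and vertical below 1.25 rad and contact force between the fingers and board above 1 N and contact force between board and reader below 0.1 N and contact force between board and rack below 0.1 N and height (world z) of board above 0.12 m and linear speed of board below 0.03 m/s and angular speed of board below 0.2 rad/s); the arm keeps its last pose, push and grip.
It fails at once if the fingers press on the frosted end (contact force between the fingers and board_label above 1 N).
It fails at once if the reader is touched (contact force between any of the fingers, the arm, board and reader above 1 N).
It fails at once if a blank board or the screwdriver is moved by more than 30 mm (distance of any of blank_a, blank_b, driver from where it was at the start of the episode above 0.03 m).
It also fails if it takes over 38 s, if anything falls off the work surface, if the arm or the gripper's body presses on something with over 40 N, if the wrist force passes 120 N, or if a joint passes its speed limit or range.

ROBOT

A 6-joint arm with a two-finger parallel gripper is mounted at the origin on the work surface. World frame = base frame: x ahead of the robot, y to its left, z up, the work surface at z = 0. Lengths are in m, angles in rad, forces in N, time in s.
With the tool pointing down it reaches from about 0.275 to 0.875 m from the base axis. Payload 12.5 kg.
Tool frame: the origin (TCP) lies at the very end of the fingers, on their centre line; the grasp point (between the pads) lies 19 mm behind it; x points along the fingers, y is the direction in which the jaws open and shut, and the axes are right-handed (so a half turn about x gives the same grasp; the last joint's range is limited). The gripper opens to 85 mm and grips with 20 to 120 N. Pads are 22 mm wide; open, the fingers measure 114 mm over their backs; the gripper's body (76 mm by 85 mm) begins 54 mm behind the grasp point. The pads swing forward as they close: fully open they stand 13 mm farther back than shut.
Start: joints at [1.185, 0.351, 1.652, -0, 1.139, -0.085], TCP at [0.163, 0.525, 0.231] pointing down, gripper open.
Joint ranges: [-2.75, 2.75], [-0.79, 2.1], [0.01, 2.65], [-1.57, 4.71], [0.07, 3.14], [-2.87, 2.87]. Speed limits (rad/s): [2.22, 2.22, 2.79, 3.14, 3.14, 3.14].

INTERFACE

Orientations are given as a 3x3 rotation matrix whose columns are the frame's x, y, z axes.
In Python, from bench import manip gives the robot as it stands. Calls block until the motion is done:
- manip.move_ptp(position, orientation): joint-space move of the TCP to a pose.
- manip.move_l(position, attitude=None, max_speed=0.15): straight line of the TCP; attitude=None keeps the orientation; max_speed is the mean speed in m/s.
- manip.move_j(angles): joint-space move.
- manip.set_gripper(opening, effort=None): opening from 0.0 (shut) to 1.0 (fully open); effort is the grip in N (None keeps the last); returns when the fingers have stopped.
- manip.dwell(seconds).
- manip.inverse_kinematics(position, orientation): joint angles nearest the present ones, or None.
- manip.grab_frame(name): name is "scene" or "side" or "wrist"; returns (picture, depth): 480x640x3 uint8, red, green, blue; 480x640 float32, m along the optical axis (not along the pixel's ray), 0 where there is no reading.
- manip.get_calibration(name): a dict with "camera_matrix" (3x3 intrinsics, pixels), "k1" (the pictures are not rectified: a ray, as slopes to the right and down, at radius r is drawn at 1 + k1 r^2 times it, then the intrinsics apply), "R" (3x3) and "t" (3): a world point X has camera coordinates R X + t. Camera axes: x right, y down, z forward; pixel columns grow to the right and rows downward; lengths in m; the calibration is good to about 2 mm. A picture is of the moment at which its call begins: read the wrist's pose just before it. get_calibration takes no time and is no camera call; for the wrist camera it gives the pose at the moment of the call.
A pose or a line that the arm cannot do raises manip.Unreachable and nothing moves.
- manip.sign_off(): hands the job in, once; it reports no verdict.
Trained networks look in the newest picture that a camera, given by its name, has taken for a name from the list of things; names that differ only in an ending like _2 or _b are one class to them, and where a whole thing is asked for, a point or a joint stands for the part that bears it (a point fixed in the world has none). Each returns a list of dicts, best first, with "confidence" (0 to 1); they miss things now and then, are a little off and sometimes report something else, mostly with a low value. They report only what shows in the picture. A call takes as long as a camera call. They do not tell look-alikes from the thing itself.
- manip.look_for(camera, name): "at" ([x, y, z] in m, in world coordinates, good to about 4 mm: the middle of the surface that is visible of it).
Readings, each from a call of its own:
- manip.current_time(): time.
- manip.current_qpos(): joint angles.
- manip.current_joint_vel(): joint speeds.
- manip.current_joint_torque(): joint torques, N m.
- manip.current_ee_pos(): TCP position.
- manip.current_tcp_rot(): TCP orientation.
- manip.current_force(): force on the tool from outside, world axes, zero at the start.
- manip.current_ft_torque(): the same for the moment, N m.
- manip.current_grip_width(): opening from 0.0 (shut) to 1.0 (fully open).
Only numpy, scipy, OpenCV 4.12 (cv2) and the standard library are available. Lean on these libraries where they do the work, as an engineer would, in place of code of your own. Each camera call takes 0.05 s, during which the arm holds its last target.

## Working session

There is one attempt and no reset: what is moved stays moved. The work goes in short steps, each a Python script; the robot and the scene stay as the last script left them, time stands still between calls to the robot, and variables do not carry over. Pictures are saved under pics/ and viewed, and the job is handed in when it is done.

```bash
ls -la; mkdir -p pics; python3 - <<'E'
from bench import manip
import cv2,numpy as np
for n in ["scene","side","wrist"]:
    p,d=manip.grab_frame(n); cv2.imwrite(f"pics/{n}0.png",p[:,:,::-1]); np.savez(f"pics/{n}0.npz",p=p,d=d,**manip.get_calibration(n))
    c=manip.get_calibration(n); print(n,c)
    for t in ["board","board_label","rack","reader","reader_head","blank_a","driver","screw_tray"]:
        try: print(t,[(np.round(r["at"],3).tolist(),round(r["confidence"],2)) for r in manip.look_for(n,t)])
        except Exception as e: print(t,e)
print(manip.current_time())
E
```

```text
total 12
drwxr-xr-x  3 agent agent 4096 Dec  6 17:35 .
drwxr-xr-x 23 root  root  4096 Dec  6 17:35 ..
drwxr-xr-x  2 agent agent 4096 Dec  6 17:35 pics
scene {'camera_matrix': array([[486.45988542,   0.        , 321.12466433],
       [  0.        , 486.45988542, 241.20573896],
       [  0.        ,   0.        ,   1.        ]]), 'k1': -0.08900552771284982, 'R': array([[-0.45845139,  0.88857545, -0.01599985],
       [ 0.64922689,  0.32255911, -0.68881062],
       [-0.6068993 , -0.32617372, -0.72476475]]), 't': array([ 0.33283208, -0.19102325,  1.69391163])}
board [([0.542, 0.038, 0.085], 0.89), ([0.556, 0.252, 0.067], 0.69), ([0.763, -0.193, 0.096], 0.21)]
board_label [([0.728, -0.02, 0.064], 0.77), ([0.528, 0.228, 0.066], 0.64), ([0.482, 0.004, 0.095], 0.61), ([0.759, -0.192, 0.098], 0.39)]
rack [([0.567, 0.257, 0.009], 0.73)]
reader [([0.761, -0.193, 0.094], 0.76)]
reader_head [([0.711, -0.183, 0.34], 0.6)]
blank_a [([0.512, 0.307, 0.052], 0.97), ([0.59, 0.2, 0.054], 0.81)]
driver [([0.335, -0.149, 0.02], 0.46)]
screw_tray [([0.484, -0.525, 0.013], 0.86)]
side {'camera_matrix': array
[... 730 characters left out ...]
.046], 0.69), ([0.592, 0.203, 0.055], 0.52)]
driver [([0.319, -0.164, 0.016], 0.63)]
screw_tray [([0.55, 0.246, 0.063], 0.66), ([0.482, -0.487, 0.0], 0.58)]
wrist {'camera_matrix': array([[332.1346013 ,   0.        , 319.66110108],
       [  0.        , 332.1346013 , 243.79265694],
       [  0.        ,   0.        ,   1.        ]]), 'k1': 0.021826836651372382, 'R': array([[ 2.97095134e-01,  9.54847882e-01,  6.23955101e-05],
       [ 9.09327273e-01, -2.82951607e-01,  3.05061139e-01],
       [ 2.91304637e-01, -9.05754420e-02, -9.52332766e-01]]), 't': array([-0.55091976, -0.03961928,  0.37947211])}
board []
board_label []
rack []
reader []
reader_head []
blank_a []
driver []
screw_tray []
1.35
```

View pics/scene0.png

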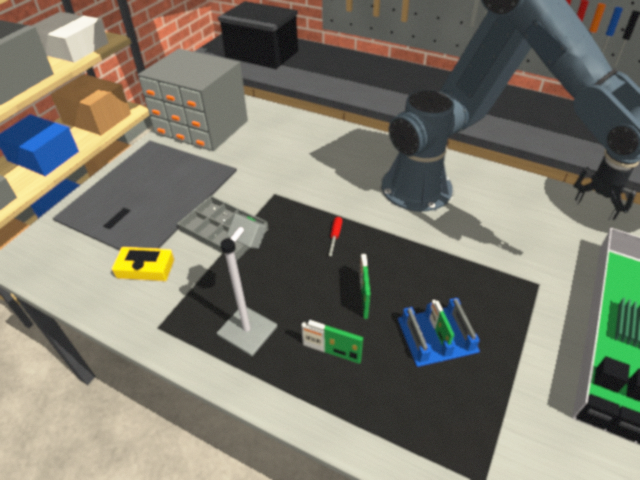

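View pics/side0.png

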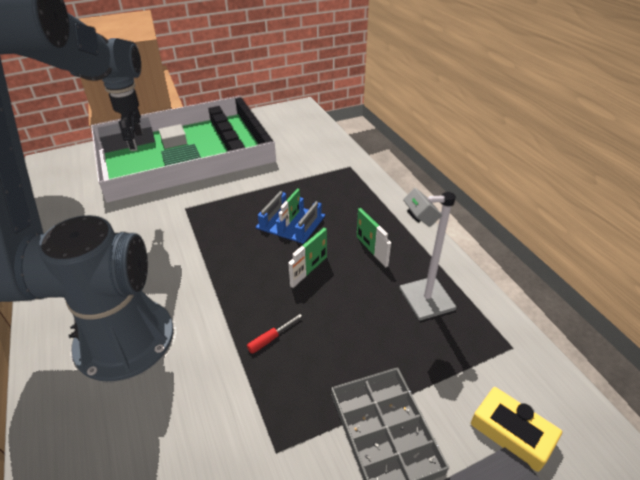

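View pics/wrist0.png

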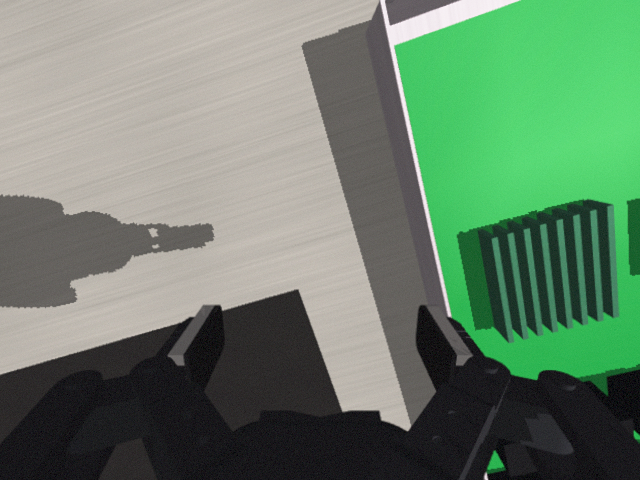

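```bash
cat > h.py <<'E'
import numpy as np, cv2
def cloud(p,d,c):
    K=c["camera_matrix"];k1=float(c["k1"]);v,u=np.mgrid[0:480,0:640]
    D=np.array([k1,0,0,0,0.])
    pts=np.stack([u,v],-1).reshape(-1,1,2).astype(np.float64)
    n=cv2.undistortPoints(pts,K,D).reshape(480,640,2)
    X=np.concatenate([n*d[...,None],d[...,None]],-1)
    return (X-c["t"])@c["R"]   # R^T(X-t)
def proj(P,c):
    q=cv2.projectPoints(np.asarray(P,float).reshape(-1,1,3),cv2.Rodrigues(c["R"])[0],c["t"],c["camera_matrix"],np.array([float(c["k1"]),0,0,0,0]))[0]
    return q.reshape(-1,2)
E
python3 - <<'E'
import numpy as np,cv2
from h import *
a=np.load("pics/scene0.npz");b=np.load("pics/side0.npz")
A=cv2.resize(a["p"][280:380,380:500,::-1],None,fx=3.3,fy=3.3,interpolation=2)
B=cv2.resize(b["p"][170:260,240:348,::-1],None,fx=3.6,fy=3.6,interpolation=2)
A=cv2.resize(A,(390,325));B=cv2.resize(B,(390,325))
cv2.imwrite("pics/crop1.png",np.hstack([A,B]))
A=cv2.resize(a["p"][215:365,190:290,::-1],(390,585),interpolation=2)
B=cv2.resize(b["p"][180:330,390:490,::-1],(390,585),interpolation=2)
cv2.imwrite("pics/crop2.png",np.hstack([A,B]))
E
```

```text
(no output)
```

View pics/crop1.png

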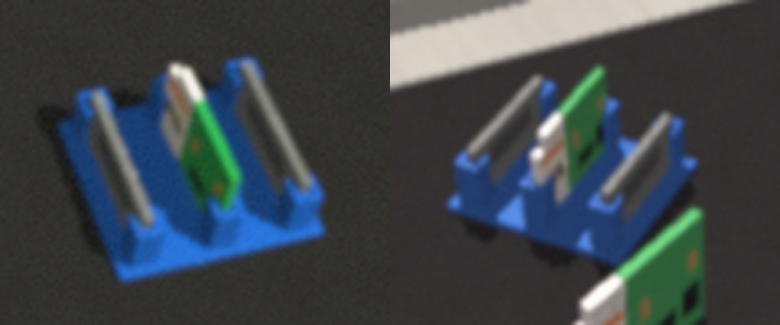

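View pics/crop2.png

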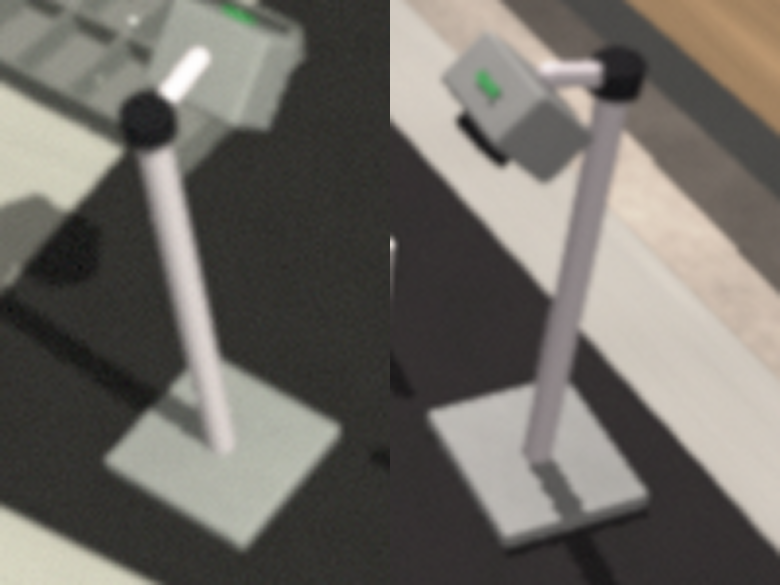

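```bash
python3 - <<'E'
import numpy as np,cv2
from h import *
for n in ["scene","side"]:
    a=np.load(f"pics/{n}0.npz");X=cloud(a["p"],a["d"],a)
    print(n,"cam",-a["R"].T@a["t"])
    m=(np.hypot(X[...,0]-.555,X[...,1]-.25)<.1)&(a["d"]>0)
    def fit(mm,s):
        P=X[mm]; c=P.mean(0); u=np.linalg.svd(P[:,:2]-c[:2],full_matrices=False)[2][0]
        t=(P[:,:2]-c[:2])@u
        pm=c[:2]+u*(t.min()+t.max())/2
        print(s,len(P),c.round(4),"mid",pm.round(4),"dir",np.degrees(np.arctan2(u[1],u[0])).round(1),"len",np.ptp(t).round(4),"z",P[:,2].min().round(3),P[:,2].max().round(4))
    hsv=cv2.cvtColor(a["p"],cv2.COLOR_RGB2HSV)
    fit(m&(X[...,2]>.074),"board>74");fit(m&(X[...,2]>.087),"board top")
    g=(hsv[...,0]>45)&(hsv[...,0]<80)&(hsv[...,1]>110)
    fit(m&g&(X[...,2]>.074),"green")
    bl=(hsv[...,0]>100)&(hsv[...,0]<125)&(hsv[...,1]>120)
    P=X[m&bl&(X[...,2]<.014)][:,:2]; r=cv2.minAreaRect(P.astype(np.float32)*1000); print("rack",r)
    Pb=X[m&bl][:,:2]; print("rack all",cv2.minAreaRect(Pb.astype(np.float32)*1000))
    # post
    for zz in [(.05,.1),(.1,.2),(.2,.3),(.3,.345)]:
        mm=(np.hypot(X[...,0]-.75,X[...,1]+.2)<.12)&(X[...,2]>zz[0])&(X[...,2]<zz[1])
        print(zz,X[mm].mean(0).round(4),mm.sum())
    # base
    mm=(np.hypot(X[...,0]-.76,X[...,1]+.2)<.13)&(abs(X[...,2]-.014)<.005)&(hsv[...,2]>110)
    print("base",cv2.minAreaRect(X[mm][:,:2].astype(np.float32)*1000),mm.sum())
    mm=(np.hypot(X[...,0]-.69,X[...,1]+.2)<.06)&(X[...,2]>.27)
    P=X[mm]; print("head",P.min(0).round(3),P.max(0).round(3),P.mean(0).round(3))
E
```

```text
scene cam [1.30463855 0.31837933 1.10143386]
board>74 231 [0.556  0.2578 0.0867] mid [0.5524 0.2548] dir 39.5 len 0.1212 z 0.074 0.0963
board top 134 [0.5574 0.2603 0.0912] mid [0.5559 0.2591] dir 39.2 len 0.1076 z 0.087 0.0963
green 149 [0.5716 0.2706 0.0873] mid [0.5701 0.2694] dir 38.8 len 0.0752 z 0.075 0.0956
rack ((552.047119140625, 239.7425537109375), (175.14808654785156, 154.7549285888672), 42.30329513549805)
rack all ((549.24755859375, 242.81881713867188), (175.14808654785156, 163.07376098632812), 42.30329513549805)
(0.05, 0.1) [ 0.7694 -0.1985  0.0748] 91
(0.1, 0.2) [ 0.7697 -0.198   0.1502] 202
(0.2, 0.3) [ 0.7701 -0.1973  0.2512] 257
(0.3, 0.345) [ 0.7332 -0.1882  0.3318] 776
base ((765.2214965820312, -203.39865112304688), (123.31675720214844, 112.92671966552734), 85.17442321777344) 1311
head [ 0.671 -0.233  0.299] [ 0.749 -0.159  0.36 ] [ 0.712 -0.188  0.34 ]
side cam [ 0.17639626 -0.84700338  0.94691357]
board>74 163 [0.5485 0.2522 0.0868] mid [0.5493 0.2528] dir -140.4 len 0.1216 z 0.074 0.0994
board top 89 [0.5532 0.2572 0.0922] mid [0.5528 0.2568] dir -140.4 len 0.1082 z 0.087 0.0994
green 79 [0.5672 0.2672 0.0876] mid [0.5682 0.268 ] dir -138.6 len 0.07 z 0.074 0.0994
rack ((557.94189453125, 245.6661834716797), (162.88983154296875, 150.7406005859375), 38.740516662597656)
rack all ((556.8375854492188, 247.220947265625), (162.65940856933594, 154.97122192382812), 39.11360549926758)
(0.05, 0.1) [ 0.7593 -0.2096  0.075 ] 106
(0.1, 0.2) [ 0.7589 -0.2096  0.1511] 246
(0.2, 0.3) [ 0.7587 -0.2097  0.2491] 280
(0.3, 0.345) [ 0.7085 -0.2139  0.3303] 738
base ((762.6542358398438, -204.311279296875), (121.5864486694336, 110.61296844482422), 83.33311462402344) 1119
head [ 0.665 -0.236  0.299] [ 0.75  -0.162  0.362] [ 0.693 -0.21   0.34 ]
```

```bash
python3 - <<'E'
import numpy as np,cv2
from h import *
pc=[]
for n in ["scene","side"]:
    a=np.load(f"pics/{n}0.npz");X=cloud(a["p"],a["d"],a)
    N=np.cross(np.roll(X,-2,1)-np.roll(X,2,1),np.roll(X,-2,0)-np.roll(X,2,0)); N/=np.linalg.norm(N,axis=2,keepdims=True)+1e-12
    mm=(np.hypot(X[...,0]-.69,X[...,1]+.2)<.055)&(X[...,2]>.27)&(a["d"]>0)
    P=X[mm];Nn=N[mm]; cam=-a["R"].T@a["t"]; s=np.sign(np.sum(Nn*(cam-P),1)); Nn=Nn*s[:,None]
    for guess,name in [((.7,0,.7),"back"),((-.7,0,.7),"top"),((0,1,0),"left"),((0,-1,0),"right")]:
        g=np.array(guess)/np.linalg.norm(guess)
        q=P[(Nn@g)>.85]
        for _ in range(6):
            if len(q)<15: break
            c=np.median(q,0); u=np.linalg.svd(q-q.mean(0))[2][2]; u*=np.sign(u@g); c=q.mean(0)
            q=P[(abs((P-c)@u)<.003)&((Nn@g)>.7)]
        if len(q)>=15: print(n,name,len(q),u.round(3),"az",np.degrees(np.arctan2(u[1],u[0])).round(1),"c",c.round(4))
    P4=X[(X[...,2]>.352)&(np.hypot(X[...,0]-.72,X[...,1]+.2)<.09)]
    print("high",P4.mean(0),len(P4))
E
```

```text
scene back 363 [ 0.7   -0.065  0.711] az -5.3 c [ 0.7133 -0.1921  0.3431]
scene top 98 [-0.656  0.083  0.75 ] az 172.8 c [ 0.6884 -0.1885  0.351 ]
scene left 70 [0.606 0.727 0.322] az 50.2 c [ 0.7089 -0.1687  0.3295]
high [ 0.69876911 -0.19476228  0.35560525] 151
side back 101 [ 0.681 -0.083  0.728] az -6.9 c [ 0.7076 -0.2067  0.349 ]
side top 314 [-0.694  0.056  0.718] az 175.4 c [ 0.6816 -0.1996  0.3484]
side right 255 [-0.094 -0.996 -0.004] az -95.4 c [ 0.697  -0.2321  0.3307]
high [ 0.69332391 -0.20038831  0.35651295] 198
```

```bash
cat >> h.py <<'E'
yaw_b=np.radians(-140.3); Bc=np.array([.551,.254,.0505])
xb=np.array([np.cos(yaw_b),np.sin(yaw_b),0]); zb=np.array([0,0,1.]); yb=np.cross(zb,xb)
yr=np.radians(-5.5); XR=np.array([np.cos(yr),np.sin(yr),0]); YR=np.array([-XR[1],XR[0],0])
POST=np.array([.764,-.204,0]); SPOT=POST-.190*XR+np.array([0,0,.2])
def toolR(x,y): return np.column_stack([x,y,np.cross(x,y)])
GX=-.012; GZ=.060-.0505   # TCP in board frame
def grasp(s,dz=0):
    return Bc+GX*xb+np.array([0,0,GZ+dz]), toolR(-zb,s*yb)
def final(s,phi,off=np.zeros(3),gx=GX,gz=GZ,gy=0):
    y=(XR+[0,0,1])/np.sqrt(2); z0=(-XR+[0,0,1])/np.sqrt(2)
    z=cv2.Rodrigues(y*phi)[0]@z0; x=np.cross(y,z)
    return SPOT+off+(gx-.0375)*x+gz*z+gy*y, toolR(-z,s*y)
E
python3 - <<'E'
from bench import manip
from h import *
print("spot",SPOT, manip.current_tcp_rot().round(2).tolist())
for s in (1,-1):
    for dz in (.12,0.25):
        q=manip.inverse_kinematics(*grasp(s,dz)); print("grasp",s,dz,None if q is None else np.round(q,2))
    for ph in np.radians(np.arange(-180,180,30)):
        q=manip.inverse_kinematics(*final(s,ph)); print(s,round(np.degrees(ph)),None if q is None else np.round(q,2))
E
```

```text
spot [ 0.57487472 -0.18578931  0.2       ] [[-0.0, 0.3, 0.96], [-0.0, 0.96, -0.3], [-1.0, -0.0, 0.0]]
grasp 1 0.12 [ 0.36  0.53  1.52 -0.    1.1   1.24]
grasp 1 0.25 [ 0.36  0.41  1.36 -0.    1.36  1.24]
1 -180 [-0.38  1.47  0.77  4.12  2.9   1.16]
1 -150 [-0.2   1.4   0.91  4.58  2.54  1.5 ]
1 -120 [-0.05  1.22  1.19 -1.5   2.13  1.63]
1 -90 [ 0.06  0.97  1.51 -1.45  1.67  1.7 ]
1 -60 [ 0.07  0.67  1.81 -1.52  1.15  1.72]
1 -30 [-0.09  0.39  2.04  4.59  0.53  1.72]
1 0 [-0.41  0.25  2.1   1.44  0.22 -1.66]
1 30 [-0.7   0.36  1.97  1.2   0.95 -1.65]
1 60 [-0.81  0.62  1.71  1.09  1.55 -1.67]
1 90 [-0.79  0.91  1.39  1.06  2.07 -1.65]
1 120 [-0.7   1.18  1.08  1.16  2.55 -1.57]
1 150 [-0.55  1.39  0.84  1.66  2.96 -1.15]
grasp -1 0.12 [ 0.36  0.53  1.52 -0.    1.1  -1.9 ]
grasp -1 0.25 [ 0.36  0.41  1.36 -0.    1.36 -1.9 ]
-1 -180 [-0.38  1.47  0.77  4.12  2.9  -1.98]
-1 -150 [-0.2   1.4   0.91  4.58  2.54 -1.64]
-1 -120 [-0.05  1.22  1.19 -1.5   2.13 -1.51]
-1 -90 [ 0.06  0.97  1.51 -1.45  1.67 -1.44]
-1 -60 [ 0.07  0.67  1.81 -1.52  1.15 -1.42]
-1 -30 [-0.09  0.39  2.04  4.59  0.53 -1.42]
-1 0 [-0.41  0.25  2.1   1.44  0.22  1.48]
-1 30 [-0.7   0.36  1.97  1.2   0.95  1.49]
-1 60 [-0.81  0.62  1.71  1.09  1.55  1.48]
-1 90 [-0.79  0.91  1.39  1.06  2.07  1.5 ]
-1 120 [-0.7   1.18  1.08  1.16  2.55  1.57]
-1 150 [-0.55  1.39  0.84  1.66  2.96  1.99]
```

```bash
python3 - <<'E'
from bench import manip
from h import *
manip.move_ptp(*grasp(1,.13)); manip.set_gripper(.5,60)
c=manip.get_calibration("wrist"); p,d=manip.grab_frame("wrist")
np.savez("pics/w1.npz",p=p,d=d,**c); im=p[:,:,::-1].copy()
corn=[Bc+xb*a+yb*b+[0,0,z] for a,b,z in [(-.06,-.004,.0425),(-.06,.004,.0425),(.046,.004,.0425),(.046,-.004,.0425)]]
for q in proj(corn,c): cv2.circle(im,tuple(int(v) for v in q.round()),3,(255,0,255),1)
cv2.imwrite("pics/w1.png",im)
X=cloud(p,d,c)
m=(np.hypot(X[...,0]-.551,X[...,1]-.254)<.08)&(d>0)
for lo,hi in ((.088,.1),(.074,.1)):
    P=X[m&(X[...,2]>lo)&(X[...,2]<hi)]
    if len(P): 
        r=cv2.minAreaRect(P[:,:2].astype(np.float32)*1000); print(r,len(P),P[:,2].max()); t=(P-Bc)@xb;u=(P-Bc)@yb; print(np.percentile(t,[0,1,99,100]),np.percentile(u,[0,1,50,99,100]))
print(manip.current_time(),manip.current_grip_width(),manip.current_ee_pos(),grasp(1,.13)[0])
E
```

```text
((554.901123046875, 260.1551513671875), (105.80310821533203, 7.664630889892578), 39.77445602416992) 1374 0.09486865061348441
[-0.05983599 -0.05928951  0.0445549   0.04596533] [-0.00608092 -0.00597112 -0.00215422  0.0016306   0.00165112]
((549.6799926757812, 255.74826049804688), (119.46771240234375, 7.757445812225342), 39.77565383911133) 1455 0.09486865061348441
[-0.05983599 -0.05959367  0.05783224  0.05963108] [-0.00608092 -0.00597344 -0.00215407  0.00163845  0.0017639 ]
3.6333 0.49847272713146384 [0.5602222  0.26170719 0.19003066] [0.56023279 0.26166521 0.19      ]
```

View pics/w1.png

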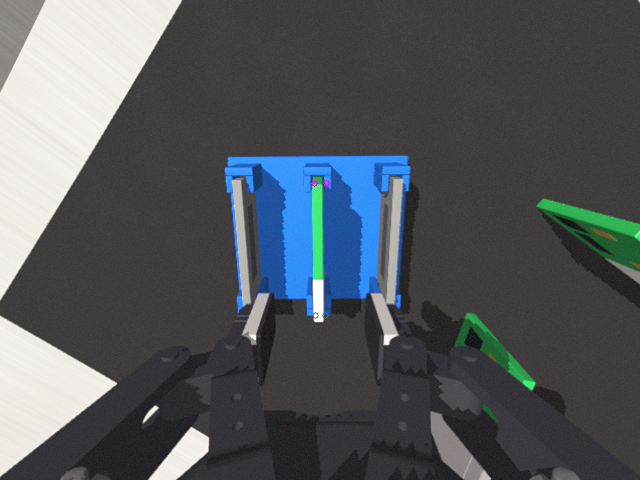

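```bash
sed -i 's/yaw_b=.*/yaw_b=np.radians(-140.22); Bc=np.array([.5497,.2557,.0505])/' h.py; python3 - <<'E'
from bench import manip
from h import *
manip.move_l(*grasp(1,0),max_speed=.1)
print("F",manip.current_force().round(2))
manip.set_gripper(0.0,60)
print(manip.current_grip_width(),manip.current_force().round(2),manip.current_time())
manip.move_l(*grasp(1,.075),max_speed=.08)
manip.dwell(.1)
print(manip.current_grip_width(),manip.current_force().round(2),manip.current_ee_pos().round(4),manip.current_time())
for n in ["scene","side","wrist"]:
    c=manip.get_calibration(n); p,d=manip.grab_frame(n); np.savez(f"pics/{n}2.npz",p=p,d=d,**c); cv2.imwrite(f"pics/{n}2.png",p[:,:,::-1])
a=np.load("pics/scene2.npz")["p"][240:390,370:520,::-1];b=np.load("pics/side2.npz")["p"][110:260,220:370,::-1]
cv2.imwrite("pics/crop3.png",np.hstack([cv2.resize(a,(400,400),interpolation=2),cv2.resize(b,(400,400),interpolation=2)]))
E
```

```text
F [ 0.09 -0.28 -0.24]
0.0842989124707695 [-0.28 -0.56  4.74] 5.4917
0.08475577478265847 [-1.   -0.31 -0.38] [0.5587 0.2633 0.1344] 6.6833
```

View pics/crop3.png

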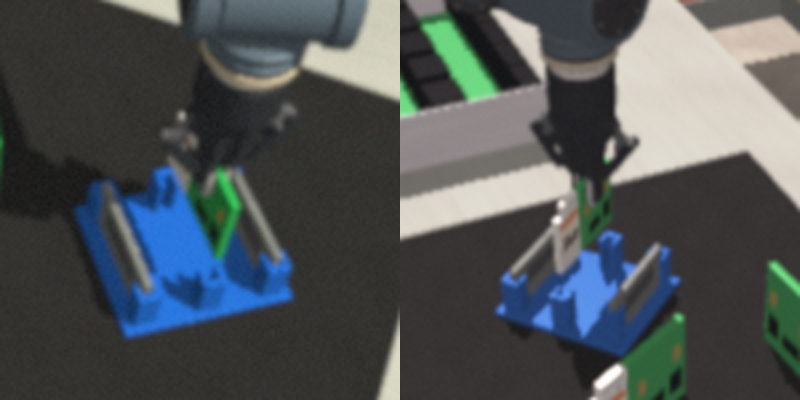

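View pics/wrist2.png

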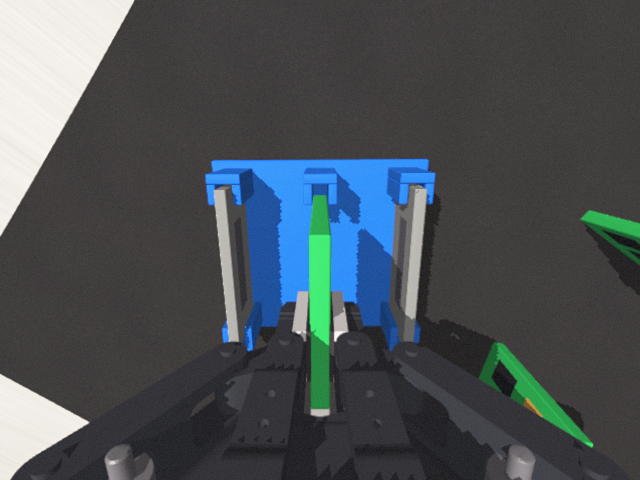

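```bash
python3 - <<'E'
from bench import manip
from h import *
manip.move_l(*grasp(1,.28),max_speed=.2)
ph=np.radians(30)
via=final(1,ph,-.10*XR+np.array([0,0,.08]))
print(via[0].round(3),np.round(manip.inverse_kinematics(*via),2),manip.current_qpos().round(2))
manip.move_ptp(*via)
print(manip.current_qpos().round(2),manip.current_grip_width(),manip.current_force().round(2),manip.current_time())
for n in ["scene","side"]:
    c=manip.get_calibration(n); p,d=manip.grab_frame(n); np.savez(f"pics/{n}3.npz",p=p,d=d,**c); cv2.imwrite(f"pics/{n}3.png",p[:,:,::-1])
print([(np.round(r["at"],3).tolist(),round(r["confidence"],2)) for r in manip.look_for("scene","board_label")])
a=np.load("pics/scene3.npz")["p"][140:380,180:420,::-1];b=np.load("pics/side3.npz")["p"][120:360,270:510,::-1]
cv2.imwrite("pics/crop4.png",np.hstack([cv2.resize(a,(400,400),interpolation=2),cv2.resize(b,(400,400),interpolation=2)]))
E
```

```text
[ 0.456 -0.136  0.303] [-0.85  0.07  2.09  1.05  1.13 -1.54] [0.37 0.4  1.32 0.   1.43 1.24]
[-0.85  0.07  2.09  1.05  1.13 -1.54] 0.0841497450258006 [ 0.3   0.27 -1.3 ] 10.375
[([0.729, -0.02, 0.067], 0.79), ([0.557, 0.258, 0.007], 0.2)]
```

View pics/crop4.png

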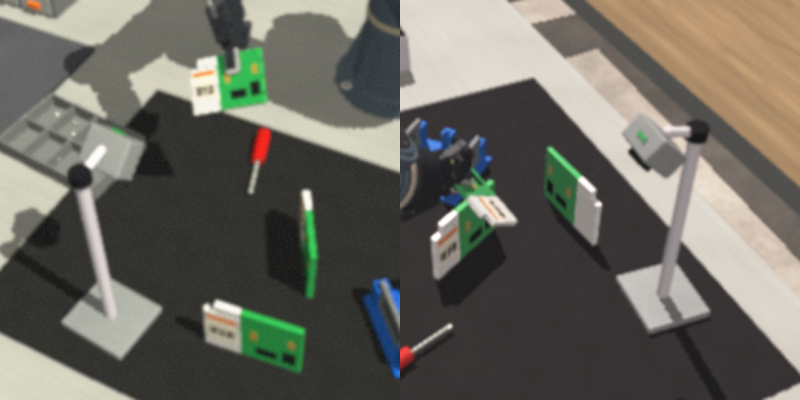

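```bash
python3 - <<'E'
from h import *
tcp,R=final(1,np.radians(30),-.10*XR+np.array([0,0,.08]))
z=-R[:,0];y=R[:,1];x=np.cross(y,z); C=tcp-GX*x-GZ*z
for n in ["scene","side"]:
    a=np.load(f"pics/{n}3.npz");X=cloud(a["p"],a["d"],a)
    L=(X-C)@np.column_stack([x,y,z])
    m=(abs(L[...,0])<.075)&(abs(L[...,1]-.004)<.012)&(abs(L[...,2])<.06)&(a["d"]>0)
    P=L[m&(L[...,0]>-.058)&(L[...,2]<0)]
    A=np.c_[P[:,0],P[:,2],np.ones(len(P))]; s=np.linalg.lstsq(A,P[:,1],rcond=None)[0]
    P=P[abs(P[:,1]-A@s)<.003];A=np.c_[P[:,0],P[:,2],np.ones(len(P))]; s=np.linalg.lstsq(A,P[:,1],rcond=None)[0]
    print(n,len(P),"tilt slopes",s.round(3),"x",np.percentile(L[m][:,0],[0,1,99,100]).round(3),"z",np.percentile(L[m][:,2],[0,1,99,100]).round(3))
    im=a["p"][:,:,::-1].copy()
    cs=proj([C+x*p+y*.004+z*q for p,q in [(-.06,-.0425),(.06,-.0425),(.06,.0285),(.046,.0425),(-.06,.0425),(.015,.0425),(.015,-.0425)]],a)
    cs=cs.round().astype(int); im=cv2.resize(im,None,fx=4,fy=4)
    for q in cs: cv2.circle(im,tuple(int(v)*4+2 for v in q),5,(255,0,255),1)
    u,v=cs.mean(0).astype(int)*4; cv2.imwrite(f"pics/p_{n}.png",im[max(v-200,0):v+200,max(u-200,0):u+200])
a=cv2.imread("pics/p_scene.png");b=cv2.imread("pics/p_side.png");h=min(len(a),len(b)); cv2.imwrite("pics/p.png",np.hstack([a[:h],b[:h]]))
E
```

```text
scene 622 tilt slopes [0.004 0.013 0.003] x [-0.06  -0.059  0.06   0.062] z [-0.046 -0.045  0.051  0.06 ]
side 225 tilt slopes [-0.005  0.013  0.005] x [-0.047 -0.029  0.061  0.062] z [-0.044 -0.041  0.057  0.06 ]
```

View pics/p.png

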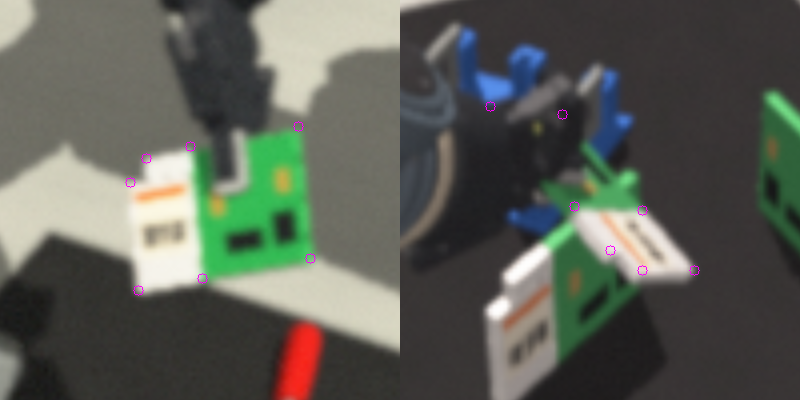

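```bash
python3 - <<'E'
from bench import manip
from h import *
t,R=final(1,np.radians(30))
manip.move_l(final(1,np.radians(30),-.10*XR)[0],max_speed=.12)
manip.move_l(t,max_speed=.08)
manip.dwell(1.0)
print((manip.current_ee_pos()-t).round(4),manip.current_grip_width(),manip.current_force().round(2),abs(manip.current_joint_vel()).max(),manip.current_time())
z=-R[:,0];y=R[:,1];x=np.cross(y,z); C=t-GX*x-GZ*z
for n in ["scene","side"]:
    a=dict(manip.get_calibration(n)); p,d=manip.grab_frame(n); np.savez(f"pics/{n}4.npz",p=p,d=d,**a); X=cloud(p,d,a)
    L=(X-C)@np.column_stack([x,y,z])
    m=(abs(L[...,0])<.075)&(abs(L[...,1]-.004)<.012)&(abs(L[...,2])<.06)&(d>0)
    P=L[m&(L[...,0]>-.058)&(L[...,2]<0)]
    if len(P)>20:
        A=np.c_[P[:,0],P[:,2],np.ones(len(P))]; s=np.linalg.lstsq(A,P[:,1],rcond=None)[0]
        print(n,len(P),s.round(3),np.percentile(L[m][:,0],[1,99]).round(3),np.percentile(L[m][:,2],[1,99]).round(3))
a=np.load("pics/scene4.npz")["p"][140:380,180:420,::-1];b=np.load("pics/side4.npz")["p"][120:360,270:510,::-1]
cv2.imwrite("pics/crop5.png",np.hstack([cv2.resize(a,(400,400),interpolation=2),cv2.resize(b,(400,400),interpolation=2)]))
E
```

```text
[0. 0. 0.] 0.0842824483200689 [-0.1  -0.33 -0.8 ] 0.0018823844236637308 13.7417
scene 754 [0.008 0.017 0.004] [-0.059  0.059] [-0.045  0.051]
side 161 [-0.013  0.007  0.005] [-0.018  0.061] [-0.041  0.054]
```

View pics/crop5.png

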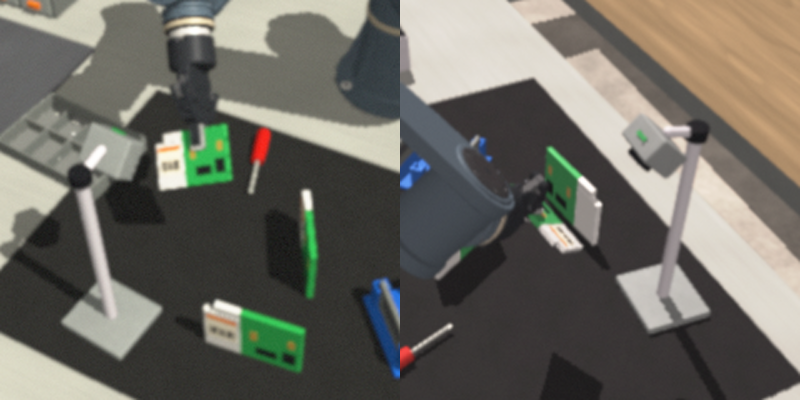

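```bash
python3 -c "
from bench import manip
print(manip.sign_off(), manip.current_time())"
```

```text
the job is handed in; nothing more can be done
the job is handed in; nothing more can be done
```

The job is handed in: the board is out of its slot and held still at the reading spot, with its label facing up toward the lens. `sign_off` gives no verdict, so what follows is my own measurements.

- **Grip and draw:** I gripped the board at the top edge by its green part, about 12 mm from its centre on the side away from the frosted end. I drew it straight up out of the middle slot and turned it high above the table. I then brought it in from the robot's side.
- **Final pose:** My last check before handing in was at 13.7 s of the 38 s allowed. The TCP showed no measurable error, the fingers were stopped by the board with grip set to 60 N, and the joint speeds were about 0.002 rad/s. The depth images from the scene and side cameras put the board within a few millimetres and about 1° of the intended pose.
- **Reader:** Its direction was estimated at −5.5°. Single estimates ranged from −4.6° to −7.2°, which shifts the reading spot by about 6 mm at most. Wrist force stayed near zero in every reading, and the images show clear space around the reader.
- **Not measured:** I did not measure whether the blank boards or the screwdriver had moved. They looked undisturbed wherever they showed in the images after the lift.

No check failed. The network's label search in the scene picture did not find the held board, so I relied on depth and projection instead.

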